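Present a blood tube to the inspection camera

TASK

Take the purple-capped blood tube out of the blue rack and hold it up in the air for the inspection camera on the stand: its middle on the lens's line of sight, 12 cm in front of the lens, cap upward, and the tube tilted so that it lies parallel to the camera head's own upright direction, square across the line of sight. Do not touch the camera, and leave the red-capped tube, the rack, the vials and the pen as they are. Finish while still holding the tube there, motionless; do not put it down.

Things in the scene. Friction and masses are not known exactly. Their poses are not given: they have to be found in the camera images.
- tube_purple: blood tube with a purple cap, 86 mm long, standing upright in the rack; glass 13 mm across, cap 17 mm across from 66 to 85 mm above its foot. Origin at the centre of its foot, z along the tube towards the cap. How it is turned about its own length does not matter. 11 to 18 g.
- tube_mid (a point): the middle of the purple-capped tube, on its axis 43 mm above its foot
- tube_red: the same kind of tube with a red cap, in the other occupied hole of the rack (the two may be swapped); to be left there
- rack: blue tube rack, loose, 55 (x) x 102 (y) x 56 (z) mm, origin at the centre of its underside. A tube in it stands on the rack's floor, 5 mm above its underside, in a hole 16 mm wide in the top plate; the two tubes stand at (-12, +36.5) and (+12, -36.5) mm in the rack's frame, so the foot must rise 51 mm to come clear.
- camera_stand: fixed stand of the inspection camera: round dark foot 90 mm across, thin post, the head's hinge 300 mm above the surface. Origin at the centre of the foot's underside; the camera looks towards the stand's -x.
- camera_head (a joint): tilt of the white camera head (stiff hinge along the stand's y, held by friction): 0 looks level, positive looks down, in rad
- camera_lens (a point): centre of the black lens's front face, 95 mm in front of the hinge. Its axes are those of the camera head: the line of sight runs along its -x (so at a tilt q it goes forward and down by q), y is level, z is the head's own upright direction (at a tilt q leaning by q from vertical towards -x of the stand). The head is 58 mm wide, 46 mm high, all of it behind the lens.
- vial_blue: small bystander vial with a blue cap, 22 mm across, 47 mm high, origin at the centre of its foot
- vial_red: small bystander vial with a red cap, 22 mm across, 41 mm high, origin at the centre of its foot
- pen: bystander pen lying on the surface, 138 mm long along its y, 9 mm thick, origin at the centre of its underside
Things that resemble listed ones, but are neither listed nor needed, are in the scene too. What is shaped like the tube_purple but green is not meant.

How it is judged:
By the outcome, as a careful person would: the job done as asked, in the order asked, and still so for the second after the job is handed in, while the arm keeps its last pose, push and grip.
It also fails if it takes over 38 s, if anything falls off the work surface, if the arm or the gripper's body presses on something with over 40 N, if the wrist force passes 120 N, or if a joint passes its speed limit or range.

ROBOT

A 6-joint arm with a two-finger parallel gripper is mounted at the origin on a cart in front of the work surface, level with it; the furniture and walls round the work are solid. World frame = base frame: x ahead of the robot, y to its left, z up, the work surface at z = 0. Lengths are in mm, angles in degrees, forces in N, time in s.
With the tool pointing down it reaches from about 300 to 850 mm from the base axis. Payload 4.2 kg.
Tool frame: the origin (TCP) lies between the finger pads; the fingertips stand 14 mm ahead of it and the grasp point (between the pads) lies 5 mm behind it (env.finger_overhang is the distance from the TCP to the fingertips, in mm); z points along the fingers, y is the line along which they close (so a half turn about z gives the same grasp; the last joint's range is limited). The gripper opens to 91 mm and grips with 3 to 60 N. Pads are 32 mm wide; open, the fingers measure 118 mm over their backs; the gripper's body (76 mm by 178 mm) begins 60 mm behind the grasp point.
Start: joints at [66.119, 18.312, 89.639, -0, 72.044, -1.146], TCP at [222.223, 530.338, 227.976] pointing down, gripper open.
Joint ranges: [-177.97, 177.97], [-48.28, 115.42], [12.27, 149.76], [-77.06, 257.06], [2.81, 150.46], [-146.56, 146.56]. Speed limits (degrees/s): [147.25, 147.25, 180, 180, 180, 180].

INTERFACE

Orientations are given as [roll, pitch, yaw] about the fixed x, y, z axes, in that order (R = Rz(yaw) Ry(pitch) Rx(roll)).
In Python, from workcell import status, cams, env, finder gives the robot as it stands.
- The arm moves only by the tool apply_moves, never from a script. Its argument "increments" is a list of rows, each a list of 7 numbers: the opening, from -1 (shut) to 1 (fully open), then the shift along the world's x, y, z in m, then the turn, a rotation vector about the world's x, y, z in degrees. In form: [[gripper, x, y, z, ax, ay, az], ...]. A call has 1 to 5 rows; each row shifts and turns the commanded pose from where the row before left it; what a row does not reach is not made up. A row lasts 1/12 s, in which the tool goes at most 41.7 mm and 7.16 degrees, less where a joint would pass 70% of its speed; a pose out of reach is approached as far as the arm can. A call with a gripper value outside its range is refused whole. The fingers move at their own pace and stop on an object; "newtons" is the grip in N (left out, the last holds). Time passes only in rows, so rows that do not move let the fingers close. It gives the time, the measured TCP pose, the force, the opening and the grip force at its end, in the units of the state.
- status.state(): the state, without advancing time (a new reading comes with each control period).
- cams.grab_frame(name): name is "scene" or "side" or "wrist"; returns a dict with "color" (420x560x3 uint8, red, green, blue), "intrinsics" (3x3 intrinsics, pixels), "R" (3x3) and "t" (3): a world point X has camera coordinates R X + t. Camera axes: x right, y down, z forward; pixel columns grow to the right and rows downward; lengths in mm; the calibration is good to about 2 mm. A picture is of the moment at which its call begins. There is no depth.
- env.job_done(): hands the job in; it is judged then, once.
Trained networks look in the newest picture that a camera, given by its name, has taken for a name from the list of things; names that differ only in an ending like _2 or _b are one class to them, and where a whole thing is asked for, a point or a joint stands for the part that bears it (a point fixed in the world has none). Each returns a list of dicts, best first, with "score" (0 to 1); they miss things now and then, are a little off and sometimes report something else, mostly with a low value. They report only what shows in the picture. A call takes as long as a camera call. They do not tell look-alikes from the thing itself.
- finder.boxes_of(query, camera): "rect" ([left, top, width, height] in pixels, round what is visible of it).
- finder.trace(query, camera): "pixels" (420x560 bool, what is visible of it) and "rect" ([left, top, width, height] in pixels, round what is visible of it).
The state is a dict: "time_s": time; "qpos": joint angles; "qvel": joint speeds; "effort": joint torques, N m; "ee_pos": TCP position; "ee_rot": TCP orientation; "force": force on the tool from outside, world axes, zero at the start; "torque": the same for the moment, N m; "gripper_width": finger opening in mm; "gripper_force": force on a finger pad.
Only numpy, scipy, OpenCV 4.12 (cv2) and the standard library are available. Lean on these libraries where they do the work, as an engineer would, in place of code of your own. Each camera call takes 0.05 s, during which the arm holds its last target. There are 200 camera calls.

## Working session

There is one attempt and no reset: what is moved stays moved. The work goes in short steps, Python scripts to look and compute and a tool call to move; the robot and the scene stay as the last step left them, time stands still between calls to the robot, and variables do not carry over. Pictures are saved under pics/ and viewed, at most 10 in all, crops included, and the job is handed in when it is done.

Besides the shell and the picture viewer there is one more tool, called after "Request:" as a command line: name --pt "numbers of a row" for each row, then --argument value for the rest. apply_moves: Moves the arm, as the interface text tells. Its arguments: {"type":"object","properties":{"increments":{"type":"array","items":{"type":"array","items":{"type":"number"}}},"newtons":{"type":"number"}},"required":["increments"]}

```bash
mkdir -p pics; ls
cat > h.py <<'E'
import numpy as np,cv2
from workcell import status,cams,env,finder
def proj(f,X):
    c=np.asarray(X,float)@np.array(f["R"]).T+np.array(f["t"]); p=c@np.array(f["intrinsics"]).T
    return p[...,:2]/p[...,2:]
def ray(f,uv):
    R=np.array(f["R"]);t=np.array(f["t"]);d=R.T@np.linalg.solve(np.array(f["intrinsics"]),[uv[0],uv[1],1.])
    return -R.T@t,d/np.linalg.norm(d)
def tri(rs):
    A=sum(np.eye(3)-np.outer(d,d) for o,d in rs);b=sum((np.eye(3)-np.outer(d,d))@o for o,d in rs)
    X=np.linalg.solve(A,b);return X,[float(np.linalg.norm(np.cross(X-o,d))) for o,d in rs]
def save(f,n): cv2.imwrite(f"pics/{n}.png",cv2.cvtColor(f["color"],cv2.COLOR_RGB2BGR))
E
python3 - <<'E'
from h import *
np.set_printoptions(precision=1,suppress=True)
ims=[]
for c in ["scene","side","wrist"]:
    f=cams.grab_frame(c);save(f,c+"0");ims.append(f["color"])
    print(c,-np.array(f["R"]).T@np.array(f["t"]))
    for q in ["tube_purple","rack","camera_head","camera_lens","camera_stand","vial_blue","vial_red","pen"]:
        print(q,[(round(b["score"],2),np.round(b["rect"]).tolist()) for b in finder.boxes_of(q,c)])
print(status.state()["time_s"])
E
```

```text
pics
scene [ -28.  -412.2  844.2]
tube_purple [(0.66, [325.0, 283.0, 6.0, 25.0]), (0.63, [310.0, 314.0, 10.0, 20.0]), (0.46, [295.0, 281.0, 10.0, 13.0]), (0.44, [305.0, 255.0, 8.0, 27.0])]
rack [(0.85, [259.0, 270.0, 46.0, 50.0]), (0.24, [299.0, 282.0, 6.0, 11.0])]
camera_head [(0.85, [285.0, 131.0, 31.0, 39.0])]
camera_lens []
camera_stand [(0.59, [287.0, 128.0, 35.0, 104.0]), (0.42, [258.0, 270.0, 50.0, 50.0])]
vial_blue [(0.4, [250.0, 240.0, 8.0, 11.0])]
vial_red [(0.43, [226.0, 226.0, 7.0, 14.0])]
pen [(0.72, [199.0, 261.0, 54.0, 9.0])]
side [ 330.2 -741.3  637.7]
tube_purple [(0.73, [275.0, 280.0, 10.0, 34.0]), (0.67, [218.0, 325.0, 12.0, 35.0]), (0.56, [313.0, 149.0, 43.0, 42.0]), (0.54, [262.0, 315.0, 9.0, 33.0])]
rack [(0.75, [224.0, 274.0, 32.0, 58.0])]
camera_head [(0.77, [313.0, 148.0, 44.0, 42.0])]
camera_lens [(0.69, [314.0, 146.0, 40.0, 44.0])]
camera_stand [(0.73, [313.0, 137.0, 52.0, 143.0]), (0.38, [313.0, 149.0, 42.0, 40.0])]
vial_blue [(0.61, [260.0, 244.0, 11.0, 23.0])]
vial_red [(0.68, [258.0, 228.0, 8.0, 16.0])]
pen [(0.7, [221.0, 242.0, 26.0, 27.0])]
wrist [152.2 560.4 385.3]
tube_purple []
rack []
camera_head []
camera_lens []
camera_stand []
vial_blue []
vial_red []
pen []
1.35
```

Run:
```python
import cv2,numpy as np
a=cv2.imread("pics/scene0.png")[110:350,190:370];b=cv2.imread("pics/side0.png")[130:370,190:390]
a=cv2.resize(a,None,fx=2.1,fy=2.5,interpolation=3);b=cv2.resize(b,None,fx=2.05,fy=2.5,interpolation=3)
cv2.imwrite("pics/ab.png",np.hstack([a,b]))
```

```text
(no output)
```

View pics/ab.png

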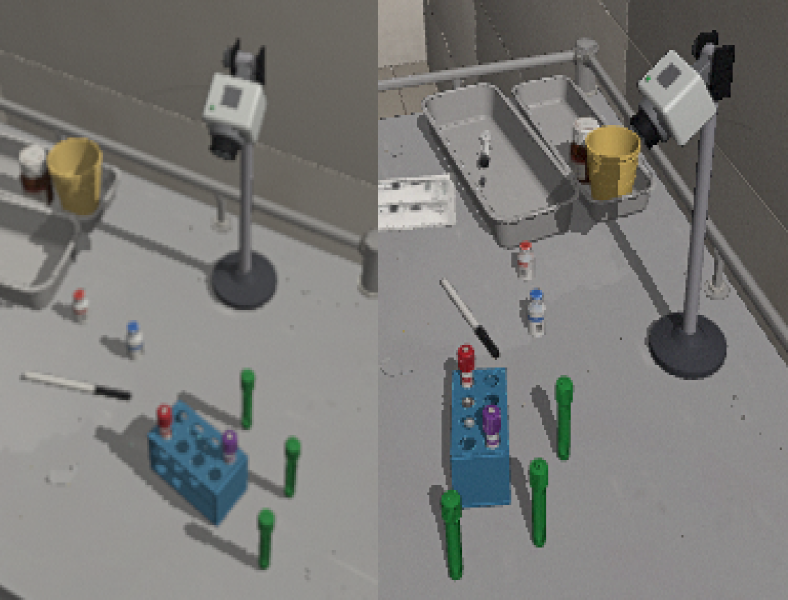

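View pics/wrist0.png

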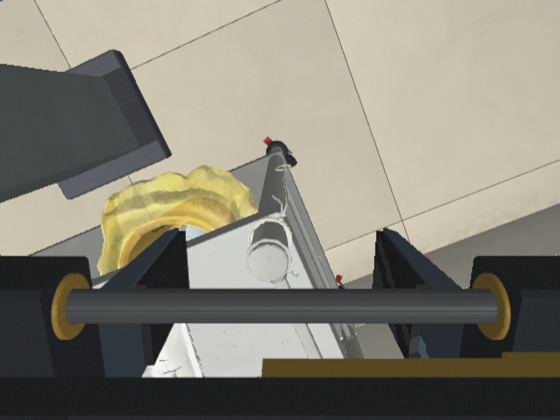

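```bash
cat > m1.py <<'E'
from h import *
np.set_printoptions(precision=1,suppress=True)
F={c:cams.grab_frame(c) for c in ["scene","side"]}
def cen(c,lo,hi,roi):
    m=cv2.inRange(cv2.cvtColor(F[c]["color"],cv2.COLOR_RGB2HSV),lo,hi);k=np.zeros_like(m);x,y,w,h=roi;k[y:y+h,x:x+w]=1
    ys,xs=np.where((m>0)&(k>0));return xs.mean(),ys.mean(),len(xs)
P=[cen("scene",(125,70,30),(165,255,255),(285,270,30,40)),cen("side",(125,70,30),(165,255,255),(225,280,40,40))];print(P)
def T(a,b): return tri([ray(F["scene"],a),ray(F["side"],b)])
print("purple cap",T(P[0][:2],P[1][:2]))
print("lens",T((295.7,168.4),(321.7,181)))
print("foot",T((306,222),(341,268)))
for n,a,b in [("red cap",(268,277),(232.5,274)),("hinge",(307,136),(352,153))]: print(n,T(a,b))
for n,a,b in [("vb",(254,240),(267.3,246)),("vr",(228,226),(261.5,228)),("g1",(307.5,257),(281,283)),("g2",(329,288),(268.5,317)),("g3",(316,316),(226,329))]: print(n,T(a,b))
E
python3 m1.py
```

```text
[(np.float64(299.1458333333333), np.float64(286.6875), 48), (np.float64(244.98947368421054), np.float64(298.37894736842105), 95)]
purple cap (array([ 452.2, -175.6,   78.4]), [0.6703890340507841, 0.6703890340508023])
lens (array([642.9, -72. , 247.6]), [0.9365555367187904, 0.936555536718791])
foot (array([711.4, -69.4,   0.9]), [0.5505346130133448, 0.5505346130131863])
red cap (array([444.8, -98.9,  77.5]), [0.23569275547376056, 0.23569275547380555])
hinge (array([705.3, -70.8, 300.2]), [1.0576865338358923, 1.0576865338357153])
vb (array([549.6,   4. ,  50.2]), [1.0617938617270704, 1.0617938617269784])
vr (array([563.5,  95.7,  42. ]), [2.241565785032861, 2.2415657850329547])
g1 (array([ 531.6, -158.6,   83.5]), [2.955695117699456, 2.955695117699428])
g2 (array([ 479.9, -236.6,   79.3]), [0.4888801439935901, 0.488880143993761])
g3 (array([ 401.3, -240.6,   79.8]), [0.025819252530457092, 0.025819252530535478])
```

Run:
```python
from h import *
from scipy.spatial.transform import Rotation as Ro
s=status.state();print(s["ee_pos"],s["ee_rot"],s["time_s"]);R=Ro.from_euler("xyz",s["ee_rot"],degrees=True).as_matrix();print(R.round(2))
f=cams.grab_frame("wrist");c=-np.array(f["R"]).T@np.array(f["t"]);print("cam in tool",R.T@(c-s["ee_pos"]));print("cam axes in tool",(np.array(f["R"])@R).round(2));print(f["intrinsics"])
```

```text
[222.24431396 530.3213292  227.97449592] [1.79995579e+02 1.80178275e-03 1.57264724e+02] 1.45
[[-0.92  0.39  0.  ]
 [ 0.39  0.92  0.  ]
 [-0.    0.   -1.  ]]
cam in tool [  76.18902937    0.7340562  -157.27602645]
cam axes in tool [[-0.    1.   -0.  ]
 [-0.96 -0.   -0.27]
 [-0.27  0.    0.96]]
[[375.90189651   0.         280.44828149]
 [  0.         375.90189651 206.13258747]
 [  0.           0.           1.        ]]
```

Request:
apply_moves --pt "0 0.009 -0.034 0.004 0 0 1.14" --pt "0 0.009 -0.034 0.004 0 0 1.14" --pt "0 0.009 -0.034 0.004 0 0 1.14" --pt "0 0.009 -0.034 0.004 0 0 1.14" --pt "0 0.009 -0.034 0.004 0 0 1.14"

```text
time_s: 1.92
ee_pos: [267.3, 358.8, 248.1]
ee_rot: [180.0, 0.0, 163.1]
force: [1.0, -0.5, 0.4]
gripper_width: 61.0
gripper_force: 0.0
```

Request:
apply_moves --pt "0 0.009 -0.034 0.004 0 0 1.14" --pt "0 0.009 -0.034 0.004 0 0 1.14" --pt "0 0.009 -0.034 0.004 0 0 1.14" --pt "0 0.009 -0.034 0.004 0 0 1.14" --pt "0 0.009 -0.034 0.004 0 0 1.14"

```text
time_s: 2.33
ee_pos: [312.2, 188.8, 268.4]
ee_rot: [180.0, 0.0, 168.8]
force: [0.9, -0.3, 0.3]
gripper_width: 45.9
gripper_force: 0.0
```

Request:
apply_moves --pt "0 0.009 -0.034 0 0 0 1.14" --pt "0 0.009 -0.034 0 0 0 1.14" --pt "0 0.009 -0.034 0 0 0 1.14" --pt "0 0.009 -0.034 0 0 0 1.14" --pt "0 0.009 -0.034 0 0 0 1.14"

```text
time_s: 2.75
ee_pos: [357.2, 18.6, 268.3]
ee_rot: [180.0, 0.1, 174.4]
force: [0.7, 0.2, 0.8]
gripper_width: 45.4
gripper_force: 0.0
```

Request:
apply_moves --pt "0 0.009 -0.034 0 0 0 1.14" --pt "0 0.009 -0.034 0 0 0 1.14" --pt "0 0.009 -0.034 0 0 0 1.14" --pt "0 0.009 -0.034 0 0 0 1.14" --pt "0 0 0 0 0 0 0"

```text
time_s: 3.17
ee_pos: [394.7, -120.7, 268.0]
ee_rot: [-179.8, 0.1, 178.6]
force: [0.8, -0.1, 0.0]
gripper_width: 45.9
gripper_force: 0.0
```

Run:
```python
from h import *
f=cams.grab_frame("wrist");save(f,"w1");s=status.state()
import pickle;pickle.dump((f,s),open("w1.pkl","wb"))
for q in ["tube_purple","rack","camera_head","camera_lens"]:
    print(q,[(round(b["score"],2),np.round(b["rect"]).tolist()) for b in finder.boxes_of(q,"wrist")])
print(s["ee_pos"],s["ee_rot"],s["qpos"])
m=cv2.inRange(cv2.cvtColor(f["color"],cv2.COLOR_RGB2HSV),(125,70,30),(165,255,255));n,l,st,c=cv2.connectedComponentsWithStats(m);print([(st[i],c[i]) for i in range(1,n) if st[i][4]>30])
print(proj(f,[452,-176,78]),proj(f,[643,-72,248]))
```

```text
tube_purple [(0.56, [141.0, 174.0, 40.0, 30.0]), (0.5, [234.0, 229.0, 4.0, 13.0]), (0.5, [170.0, 242.0, 21.0, 23.0])]
rack []
camera_head []
camera_lens []
[ 393.70569554 -118.04448693  267.83973034] [-1.79988646e+02 -5.52170170e-03  1.78635223e+02] [-1.82837985e+01  1.75294862e+00  1.04706882e+02 -1.30020688e-02
  7.35421481e+01 -1.06915338e+02]
[]
[225.01474678 243.32879559] [358.64579669 591.79885336]
```

View pics/w1.png

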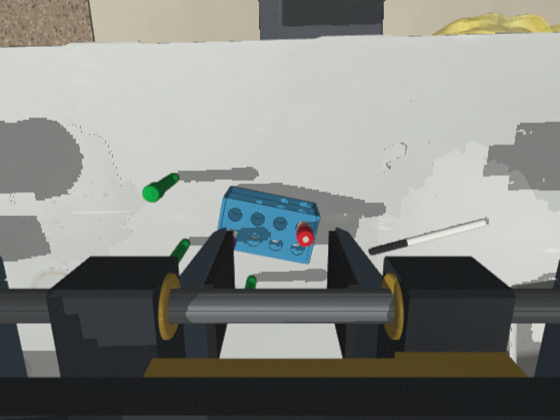

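Request:
apply_moves --pt "0 0 0.001 0 0 0 -7.14" --pt "0 0 0.001 0 0 0 -7.14" --pt "0 0 0.001 0 0 0 -7.14" --pt "0 0 0.001 0 0 0 -7.14" --pt "0 0 0.001 0 0 0 -7.14"

```text
time_s: 3.83
ee_pos: [393.0, -109.1, 268.2]
ee_rot: [180.0, 0.0, 143.0]
force: [-0.1, -1.4, -0.9]
gripper_width: 45.6
gripper_force: 0.0
```

Request:
apply_moves --pt "0 0 0.001 0 0 0 -7.14" --pt "0 0 0.001 0 0 0 -7.14" --pt "0 0 0.001 0 0 0 -7.14" --pt "0 0 0.001 0 0 0 -7.14" --pt "0 0 0.001 0 0 0 -7.14"

```text
time_s: 4.25
ee_pos: [392.9, -104.1, 268.2]
ee_rot: [180.0, -0.0, 107.3]
force: [0.3, 1.0, -0.3]
gripper_width: 45.4
gripper_force: 0.0
```

Request:
apply_moves --pt "0 0 0.001 0 0 0 -7.14" --pt "0 0 0.001 0 0 0 -7.14" --pt "0 0 0.001 0 0 0 -7.14" --pt "0 0 0.001 0 0 0 -7.14" --pt "0 0 0.001 0 0 0 -7.14"

```text
time_s: 4.67
ee_pos: [392.9, -99.1, 268.2]
ee_rot: [180.0, -0.0, 71.6]
force: [-0.0, -0.1, -0.0]
gripper_width: 45.6
gripper_force: 0.0
```

Request:
apply_moves --pt "0 0 0.001 0 0 0 -7.14" --pt "0 0 0.001 0 0 0 -7.14" --pt "0 0 0.001 0 0 0 -7.14" --pt "0 0 0.001 0 0 0 -7.14" --pt "0 0 0.001 0 0 0 -7.14"

```text
time_s: 5.08
ee_pos: [392.9, -94.1, 268.2]
ee_rot: [180.0, -0.0, 35.9]
force: [0.6, 0.0, -1.1]
gripper_width: 45.5
gripper_force: 0.0
```

Request:
apply_moves --pt "0 0 0.001 0 0 0 -7.14" --pt "0 0 0.001 0 0 0 -7.14" --pt "0 0 0.001 0 0 0 -7.14" --pt "0 0 0.001 0 0 0 -7.14" --pt "0 0 0.001 0 0 0 -7.14"

```text
time_s: 5.5
ee_pos: [392.9, -89.1, 268.2]
ee_rot: [-180.0, -0.0, 0.2]
force: [0.9, 0.3, -0.3]
gripper_width: 45.6
gripper_force: 0.0
```

```bash
cat > w.py <<'E'
from h import *
import sys,pickle
n=sys.argv[1];cams.grab_frame("wrist");f=cams.grab_frame("wrist");save(f,n);s=status.state();pickle.dump((f,s),open(n+".pkl","wb"))
print(s["ee_pos"],s["ee_rot"],s["qpos"],s["time_s"])
m=cv2.inRange(cv2.cvtColor(f["color"],cv2.COLOR_RGB2HSV),(125,70,30),(165,255,255));k,l,st,c=cv2.connectedComponentsWithStats(m);print([(st[i],c[i].round(1)) for i in range(1,k) if st[i][4]>30])
E
python3 w.py w2
```

```text
[392.92149466 -89.26137354 268.18102717] [-1.79998038e+02 -2.09159380e-02  5.92068117e-01] [-1.44401945e+01  9.52094261e-01  1.05486435e+02  7.63247281e-03
  7.35417798e+01  7.49655759e+01] 5.6
[(array([367, 112,  22,  19, 299], dtype=int32), array([377.2, 120.9]))]
```

Request:
apply_moves --pt "0 0.01 0.003 0.003 0 -7.1 0" --pt "0 0.01 0.003 0.003 0 -7.1 0" --pt "0 0.01 0.003 0.003 0 -7.1 0" --pt "0 0.01 0.003 0.003 0 -7.1 0" --pt "0 0.01 0.003 0.003 0 -7.1 0"

```text
time_s: 6.02
ee_pos: [443.4, -74.9, 284.4]
ee_rot: [179.4, -35.9, 0.9]
force: [0.2, 1.5, 0.2]
gripper_width: 45.4
gripper_force: 0.0
```

Request:
apply_moves --pt "0 0.01 0.003 0.003 0 -7.1 0" --pt "0 0.01 0.003 0.003 0 -7.1 0" --pt "0 0 0 0 0 0 0"

```text
time_s: 6.27
ee_pos: [457.3, -65.5, 285.6]
ee_rot: [-179.8, -46.3, 0.9]
force: [-0.3, 0.8, -1.1]
gripper_width: 45.9
gripper_force: 0.0
```

```bash
python3 w.py w3; python3 -c "
import cv2,numpy as np
a=cv2.imread('pics/w2.png')[:,:];b=cv2.imread('pics/w3.png')
cv2.imwrite('pics/w23.png',np.vstack([cv2.resize(a,(400,300)),cv2.resize(b,(400,300))]))"
```

```text
[459.42942569 -66.80731128 287.88138051] [-179.99595377  -46.28620117    1.02144505] [-20.1365978  -12.12998933 128.64618125  39.42289262  24.26308655
  38.17561231] 6.3667
[]
```

View pics/w23.png

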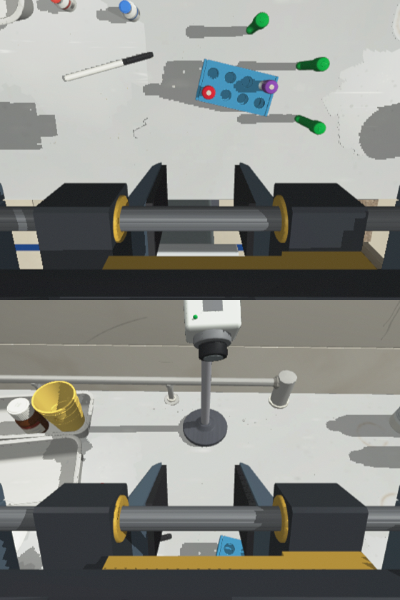

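Run:
```python
import cv2,numpy as np
def cr(n,x,y,w,h,k): return cv2.resize(cv2.imread(f"pics/{n}.png")[y:y+h,x:x+w],None,fx=k,fy=k,interpolation=cv2.INTER_CUBIC)
a=cr("w3",240,0,100,100,4);b=cr("w3",240,130,100,75,4)
top=np.hstack([a,cr("scene0",275,125,40,50,8)[:400,:320]]);
bot=np.hstack([b[:200],np.zeros((200,320,3),np.uint8)])
c=cr("side0",305,135,60,60,5)
bot=np.hstack([cr("w3",240,150,100,50,4),cr("side0",305,145,64,40,5)])
cv2.imwrite("pics/z1.png",np.vstack([top,bot]))
```

```text
(no output)
```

View pics/z1.png

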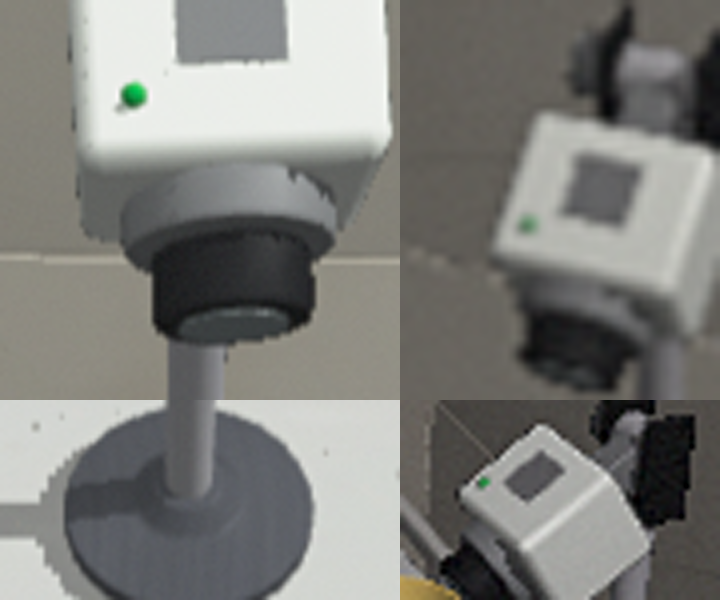

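```bash
cat > m2.py <<'E'
from h import *
import pickle
np.set_printoptions(precision=1,suppress=True)
F={c:cams.grab_frame(c) for c in ["scene","side"]};F["w3"]=pickle.load(open("w3.pkl","rb"))[0];F["w2"]=pickle.load(open("w2.pkl","rb"))[0]
def T(**k): return tri([ray(F[c],p) for c,p in k.items()])
D=dict(FL=dict(scene=(287.1,156),side=(317.4,163),w3=(260.5,37.5)),FR=dict(scene=(310.6,162.5),side=(328.4,174),w3=(337,32.5)),
BL=dict(scene=(292.5,139.4),side=(333.2,150.4)),BR=dict(scene=(314.7,143.7),side=(345.6,157.4)),
LED=dict(scene=(290.8,153),side=(321.6,161.4),w3=(273.3,23.7)),
lens=dict(scene=(296,171.3),w3=(298.7,79.5)),foot=dict(scene=(306,222),side=(341,268),w3=(287.3,175)))
P={}
for n,k in D.items(): P[n],r=T(**k);print(n,P[n],np.array(r))
print("lens proj",{c:proj(F[c],P["lens"]) for c in F})
v=(P["FL"]+P["BL"]-P["FR"]-P["BR"]);w=P["FL"]+P["FR"]-P["BL"]-P["BR"]
print("yaw from width",np.degrees(np.arctan2(-v[0],v[1])),"fwd",w,np.degrees(np.arctan2(-w[2],np.hypot(*w[:2]))),np.degrees(np.arctan2(-w[1],-w[0])))
print("purple",tri([ray(F["scene"],(299.15,286.7)),ray(F["side"],(245,298.4)),ray(F["w2"],(377.2,120.9))]))
E
python3 m2.py
```

```text
FL [642.3 -48.4 276.8] [1.9 0.9 1.2]
FR [ 642.5 -105.7  279.4] [4.9 2.1 3.6]
BL [675.5 -47.4 300.6] [0. 0.]
BR [ 673.  -105.5  309.8] [1.5 1.5]
LED [647.2 -56.9 284.3] [0.8 0.2 0.6]
lens [635.7 -76.3 244.7] [0.2 0.2]
foot [712.5 -69.6   1.9] [2. 1. 3.]
lens proj {'scene': array([296. , 171.2]), 'side': array([318.9, 184.1]), 'w3': array([298.7,  79.8]), 'w2': array([ 246.9, -404.6])}
yaw from width -1.1238955332609386 fwd [-63.7  -1.2 -54.2] 40.39879912808996 1.086052927608338
purple (array([ 451.9, -175.3,   78.2]), [0.9324041891843253, 0.588883059027117, 0.7721863697051635])
```

```bash
cat > m3.py <<'E'
from m2 import *
from scipy.optimize import least_squares
def frame(p):
    x,y,yaw,q=p[:4];c,s=np.cos(yaw),np.sin(yaw);Rz=np.array([[c,-s,0],[s,c,0],[0,0,1]]);Ry=np.array([[np.cos(q),0,np.sin(q)],[0,1,0],[-np.sin(q),0,np.cos(q)]])
    # head x axis: sight -x goes down by q
    return Rz@Ry.T if (Rz@Ry.T@[-1,0,0])[2]<0 else Rz@Ry
def pts(p):
    R=frame(p);h=np.array([p[0],p[1],300.]);a,b=p[4:6]
    L=dict(FL=(-a,29,23),FR=(-a,-29,23),BL=(-b,29,23),BR=(-b,-29,23),FLb=(-a,29,-23),BRb=(-b,-29,-23),lens=(-95,0,0))
    o={k:h+R@np.array(v) for k,v in L.items()};o["foot"]=np.array([p[0],p[1],8.]);return o
D["FLb"]=dict(w3=(260,59.5));D["BRb"]=dict(side=(354.6,173));D["lens"]["side"]=(318.5,183)
def res(p):
    o=pts(p);return np.concatenate([proj(F[c],o[n])-uv for n,k in D.items() if n in o for c,uv in k.items()])
s=least_squares(res,[712,-70,0.05,0.65,70,20],loss="soft_l1",x_scale=[1,1,.02,.02,1,1])
p=s.x
if __name__=="__main__":
    print(p,np.degrees(p[2:4]),"lens",pts(p)["lens"],"frame",frame(p))
    o=pts(p)
    for n,k in D.items():
        if n in o: print(n,{c:(proj(F[c],o[n])-uv).round(1) for c,uv in k.items()})
    J=s.jac;print("sd",np.sqrt(np.diag(np.linalg.inv(J.T@J)))*[1,1,57,57,1,1])
    out=[]
    for c,(x,y,w,h),k in [("scene",(270,120,60,115),5),("side",(300,130,80,115),5)]:
        im=cv2.cvtColor(F[c]["color"],cv2.COLOR_RGB2BGR)[y:y+h,x:x+w];im=cv2.resize(im,None,fx=k,fy=k,interpolation=2)
        def line(P,col,cl=True): cv2.polylines(im,[np.int32(((proj(F[c],np.array(P))-[x,y]+.5)*k)*16)],cl,col,1,cv2.LINE_AA,4)
        R=frame(p);H=np.array([p[0],p[1],300]);t=np.linspace(0,6.283,40)
        line([H+R@[-95,16*np.cos(a),16*np.sin(a)] for a in t],(0,255,255));line([[p[0]+45*np.cos(a),p[1]+45*np.sin(a),0] for a in t],(0,255,0))
        for aa in p[4:6]: line([H+R@[-aa,i,j] for i,j in [(29,23),(-29,23),(-29,-23),(29,-23)]],(0,0,255))
        line([H,H+R@[-95,0,0]],(255,0,0),False);out.append(im)
    cv2.imwrite("pics/ov.png",np.hstack(out))
    c="w3";im=cv2.resize(cv2.cvtColor(F[c]["color"],cv2.COLOR_RGB2BGR)[0:200,230:360],None,fx=3,fy=3,interpolation=2)
    def line(P,col,cl=True): cv2.polylines(im,[np.int32(((proj(F[c],np.array(P))-[230,0]+.5)*3)*16)],cl,col,1,cv2.LINE_AA,4)
    line([H+R@[-95,16*np.cos(a),16*np.sin(a)] for a in t],(0,255,255));line([[p[0]+45*np.cos(a),p[1]+45*np.sin(a),0] for a in t],(0,255,0))
    for aa in p[4:6]: line([H+R@[-aa,i,j] for i,j in [(29,23),(-29,23),(-29,-23),(29,-23)]],(0,0,255))
    hh=np.zeros((600,800,3),np.uint8);a=cv2.imread("pics/ov.png");a=cv2.resize(a,(500,int(a.shape[0]*500/a.shape[1])));hh[:a.shape[0],:500]=a;im=im[:,45:345];hh[:im.shape[0],500:800]=im;cv2.imwrite("pics/ov.png",hh)
E
python3 m3.py | tail -20
```

```text
BL [675.5 -47.4 300.6] [0. 0.]
BR [ 673.  -105.5  309.8] [1.5 1.5]
LED [647.2 -56.9 284.3] [0.8 0.2 0.6]
lens [635.7 -76.3 244.7] [0.2 0.2]
foot [712.5 -69.6   1.9] [2. 1. 3.]
lens proj {'scene': array([296. , 171.2]), 'side': array([318.9, 184.1]), 'w3': array([298.7,  79.8]), 'w2': array([ 246.9, -404.6])}
yaw from width -1.1238955332609386 fwd [-63.7  -1.2 -54.2] 40.39879912808996 1.086052927608338
purple (array([ 451.9, -175.3,   78.2]), [0.9324041891843253, 0.588883059027117, 0.7721863697051635])
[712.  -69.6   0.1   0.6  70.1  28.1] [ 5.  34.2] lens [633.8 -76.5 246.5] frame [[ 0.8 -0.1 -0.6]
 [ 0.1  1.  -0. ]
 [ 0.6  0.   0.8]]
FL {'scene': array([-1.9, -0.9]), 'side': array([-1.7, -0.9]), 'w3': array([-0.8,  0.1])}
FR {'scene': array([-1.8, -1.9]), 'side': array([1.3, 0.2]), 'w3': array([2.7, 1.4])}
BL {'scene': array([-1.8, -0.8]), 'side': array([-1.6, -1.7])}
BR {'scene': array([-0.5,  0. ]), 'side': array([1. , 2.7])}
lens {'scene': array([-0.3, -0.2]), 'w3': array([0.3, 0.1]), 'side': array([-0.4,  0.5])}
foot {'scene': array([ 0.2, -2. ]), 'side': array([ 0.4, -2.1]), 'w3': array([-0.1, -0.1])}
FLb {'w3': array([ 0.7, -0.8])}
BRb {'side': array([1.4, 2.5])}
sd [0.8 1.1 0.9 0.9 0.9 1.8]
```

View pics/ov.png

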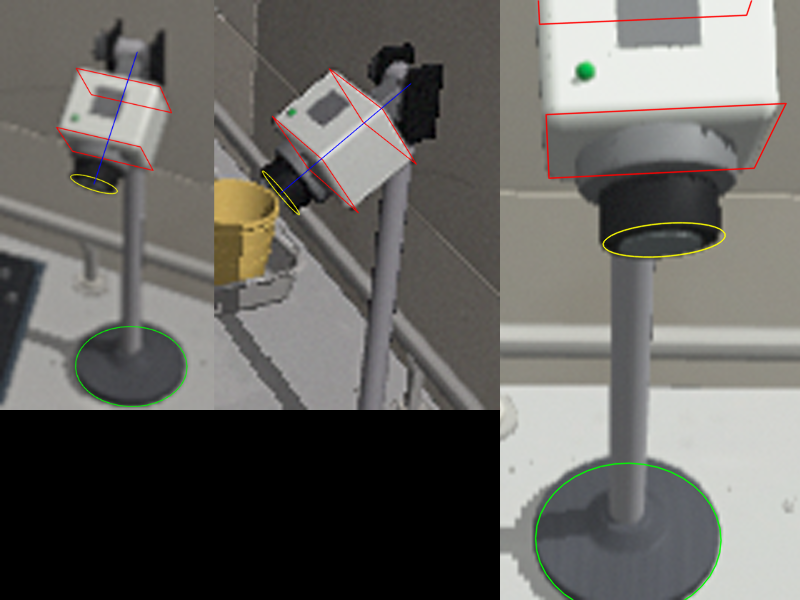

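```bash
cat > m4.py <<'E'
from m3 import *
from scipy.spatial.transform import Rotation as Ro
M={}
for c,(x,y,w,h) in dict(scene=(280,130,40,50),side=(310,140,55,55),w3=(250,0,100,64)).items():
    g=F[c]["color"];hsv=cv2.cvtColor(g,cv2.COLOR_RGB2HSV);m=np.zeros(g.shape[:2],np.uint8)
    r=((hsv[...,2]>(138 if c!="w3" else 165))&(hsv[...,1]<40)).astype(np.uint8);m[y:y+h,x:x+w]=r[y:y+h,x:x+w]
    k,l,st,_=cv2.connectedComponentsWithStats(cv2.morphologyEx(m,cv2.MORPH_OPEN,np.ones((3,3))));i=1+np.argmax(st[1:,4])
    M[c]=cv2.convexHull(np.argwhere(l==i)[:,::-1].astype(np.int32))[:,0].astype(float);print(c,st[i])
def hull(p,c,sh=(0,0)):
    R=frame(p);h=np.array([p[0],p[1],300.]);V=np.array([h+R@[-s,i*27.5,j*21.5] for s in p[4:6] for i in(1,-1) for j in(1,-1)])
    return cv2.convexHull((proj(F[c],V)+sh).astype(np.float32))
def res2(p):
    r=[]
    for k,c in enumerate(M):
        sh=p[6+2*k:8+2*k];H=hull(p,c,sh)
        d=[cv2.pointPolygonTest(H,(float(a),float(b)),True) for a,b in M[c] if b>2]
        r+=list(np.array(d)/np.sqrt(len(d))*4);r+=list(np.array(sh)/1.5)
    o=pts(p)
    for n in["lens","foot"]:
        for cc,uv in D[n].items(): r+=list((proj(F[cc],o[n])+p[6+2*list(M).index(cc):][:2]-uv)*(.7 if n=="lens" else .4))
    return np.array(r)
s=least_squares(res2,np.r_[p,np.zeros(6)],loss="soft_l1",diff_step=1e-4,x_scale=np.r_[1,1,.02,.02,1,1,np.ones(6)])
q=s.x
if __name__=="__main__":
    J=s.jac;print("sd",(np.sqrt(np.diag(np.linalg.pinv(J.T@J)))*np.r_[1,1,57,57,1,1,np.ones(6)]).round(1))
    print(q,np.degrees(q[2:4]),"lens",pts(q)["lens"],s.cost)
    for fr in [0,.05,.1]: 
        pass
    out=[]
    for c,(x,y),k in [("scene",(270,120),7),("side",(305,130),7),("w3",(240,0),3)]:
        i=list(M).index(c);sh=q[6+2*i:8+2*i];im=cv2.resize(cv2.cvtColor(F[c]["color"],cv2.COLOR_RGB2BGR)[y:y+(80 if k==7 else 110),x:x+(40 if c=="scene" else 60 if c=="side" else 110)],None,fx=k,fy=k,interpolation=2)
        im=np.vstack([im,np.zeros((560-im.shape[0],im.shape[1],3),np.uint8)])
        R=frame(q);H=np.array([q[0],q[1],300])
        for P,col in [(M[c],(255,0,255)),(hull(q,c,sh)[:,0],(0,0,255)),(proj(F[c],np.array([H+R@[-95,15*np.cos(a),15*np.sin(a)] for a in np.linspace(0,6.28,40)]))+sh,(0,255,255))]:
            cv2.polylines(im,[np.int32((P-[x,y]+.5)*k*16)],True,col,1,cv2.LINE_AA,4)
        out.append(im)
    o=np.hstack(out);cv2.imwrite("pics/ov2.png",cv2.resize(o,None,fx=min(1,790/o.shape[1]),fy=min(1,790/o.shape[1])))
E
python3 m4.py | tail -9
```

```text
foot [712.5 -69.6   1.9] [2. 1. 3.]
lens proj {'scene': array([296. , 171.2]), 'side': array([318.9, 184.1]), 'w3': array([298.7,  79.8]), 'w2': array([ 246.9, -404.6])}
yaw from width -1.1238955332609386 fwd [-63.7  -1.2 -54.2] 40.39879912808996 1.086052927608338
purple (array([ 451.9, -175.3,   78.2]), [0.9324041891843253, 0.588883059027117, 0.7721863697051635])
scene [287 139  30  26 442]
side [318 150  37  38 669]
w3 [ 259    0   79   39 2491]
sd [1.6 1.  1.  1.4 1.3 1.6 0.1 0.6 0.1 0.4 0.8 1.4]
[710.8 -69.2   0.1   0.6  67.3  26.8  -0.   -0.5   0.    0.1   0.2  -1.1] [ 5.7 34.8] lens [633.1 -76.9 245.8] 26.776318027459304
```

View pics/ov2.png

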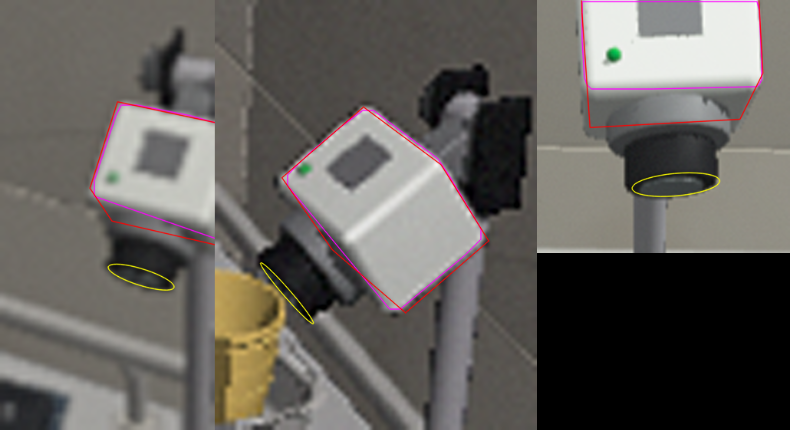

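Request:
apply_moves --pt "0 -0.001 -0.0155 -0.012 0 6.61 0" --pt "0 -0.001 -0.0155 -0.012 0 6.61 0" --pt "0 -0.001 -0.0155 -0.012 0 6.61 0" --pt "0 -0.001 -0.0155 -0.012 0 6.61 0" --pt "0 -0.001 -0.0155 -0.012 0 6.61 0"

```text
time_s: 7.08
ee_pos: [455.3, -145.8, 228.8]
ee_rot: [-179.5, -13.3, 0.6]
force: [1.0, 1.2, 0.2]
gripper_width: 45.6
gripper_force: 0.0
```

Request:
apply_moves --pt "0 -0.001 -0.0155 -0.012 0 6.61 0" --pt "0 -0.001 -0.0155 -0.012 0 6.61 0" --pt "0 0 0 0 0 0 4.5" --pt "0 0 0 0 0 0 0" --pt "0 0 0 0 0 0 0"

```text
time_s: 7.5
ee_pos: [453.2, -175.4, 203.8]
ee_rot: [-179.3, -0.3, 5.0]
force: [0.3, 0.7, 0.4]
gripper_width: 46.0
gripper_force: 0.0
```

```bash
python3 w.py w4
python3 - <<'E'
import sys
from h import *
import pickle
F={k:pickle.load(open(k+".pkl","rb"))[0] for k in ["w2","w4"]}
m=cv2.inRange(cv2.cvtColor(F["w4"]["color"],cv2.COLOR_RGB2HSV),(125,70,30),(165,255,255));k,l,st,c=cv2.connectedComponentsWithStats(m)
if k>1:
    i=1+np.argmax(st[1:,4]);print(tri([ray(F["w2"],(377.2,120.9)),ray(F["w4"],c[i])]))
E
```

```text
[ 452.58925512 -175.0343968   204.66683416] [-179.29660192   -0.34374297    5.00507228] [-23.02028933  11.24427054 103.0359884    0.85815651  65.74923154
  61.61984997] 7.6
[(array([272, 192,  22,  26, 400], dtype=int32), array([283. , 204.8]))]
(array([ 451.39504985, -174.31566125,   80.37666835]), [0.04464816425289611, 0.04464816425292595])
```

Request:
apply_moves --pt "0 -0.001 0 -0.03 -0.7 0.3 0.5" --pt "0 0 0 -0.03 0 0 0" --pt "0 0 0 -0.03 0 0 0" --pt "0 0 0 -0.02 0 0 0" --pt "0 0 0 -0.0165 0 0 0"

```text
time_s: 8.02
ee_pos: [450.7, -174.6, 77.1]
ee_rot: [-179.9, 0.1, 5.5]
force: [-0.7, 0.3, -0.2]
gripper_width: 45.2
gripper_force: 0.0
```

Request:
apply_moves --pt "0 0 0 0 0 0 0" --pt "0 0 0 0 0 0 0"

```text
time_s: 8.18
ee_pos: [451.5, -175.0, 78.3]
ee_rot: [-179.9, 0.1, 5.5]
force: [-0.6, -0.3, 0.8]
gripper_width: 45.7
gripper_force: 0.0
```

Request:
apply_moves --pt "-1 0 0 0 0 0 0" --pt "-1 0 0 0 0 0 0" --pt "-1 0 0 0 0 0 0" --pt "-1 0 0 0 0 0 0" --pt "-1 0 0 0 0 0 0" --newtons 15

```text
time_s: 8.6
ee_pos: [452.3, -175.4, 78.4]
ee_rot: [-180.0, -0.0, 5.6]
force: [-0.0, -0.8, 3.4]
gripper_width: 17.0
gripper_force: 15.0
```

Request:
apply_moves --pt "-1 0 0 0 0 0 0" --pt "-1 0 0 0 0 0 0" --pt "-1 0 0 0 0 0 0"

```text
time_s: 8.85
ee_pos: [452.5, -175.4, 78.4]
ee_rot: [-180.0, -0.0, 5.6]
force: [0.4, -0.0, 5.7]
gripper_width: 17.0
gripper_force: 15.0
```

Request:
apply_moves --pt "-1 0 0 0.006 0 0 0" --pt "-1 0 0 0.01 0 0 0" --pt "-1 0 0 0.012 0 0 0" --pt "-1 0 0 0.015 0 0 0" --pt "-1 0 0 0.015 0 0 0"

```text
time_s: 9.27
ee_pos: [451.5, -175.0, 136.1]
ee_rot: [-179.9, 0.1, 5.6]
force: [0.2, -0.0, -0.2]
gripper_width: 16.8
gripper_force: 15.0
```

Request:
apply_moves --pt "-1 0 0 0.015 0 0 0" --pt "-1 0 0 0.02 0 0 0" --pt "-1 0 0 0.025 0 0 0" --pt "-1 0 0 0.025 0 0 0" --pt "-1 0 0 0 0 0 0"

```text
time_s: 9.68
ee_pos: [454.3, -176.2, 225.4]
ee_rot: [179.8, -0.4, 5.6]
force: [1.3, -0.1, -0.5]
gripper_width: 16.7
gripper_force: 15.0
```

```bash
python3 w.py w5
python3 - <<'E'
from h import *
o=[]
for c,(x,y) in dict(scene=(240,200),side=(190,220)).items():
    f=cams.grab_frame(c);save(f,c+"5");o.append(cv2.resize(cv2.imread(f"pics/{c}5.png")[y:y+130,x:x+100],None,fx=4,fy=4,interpolation=2))
cv2.imwrite("pics/z5.png",np.hstack(o))
E
```

```text
[ 452.04333534 -175.29831405  221.33400063] [-1.79982276e+02 -1.27376350e-02  5.58494136e+00] [-2.25693281e+01  1.04514413e+01  1.01504438e+02  2.33296043e-02
  6.80412549e+01  6.18370053e+01] 9.7833
[(array([276, 247,  16,   7,  42], dtype=int32), array([283.1, 248.8])), (array([ 261,  253,   40,   36, 1116], dtype=int32), array([280.3, 271.5]))]
```

View pics/z5.png

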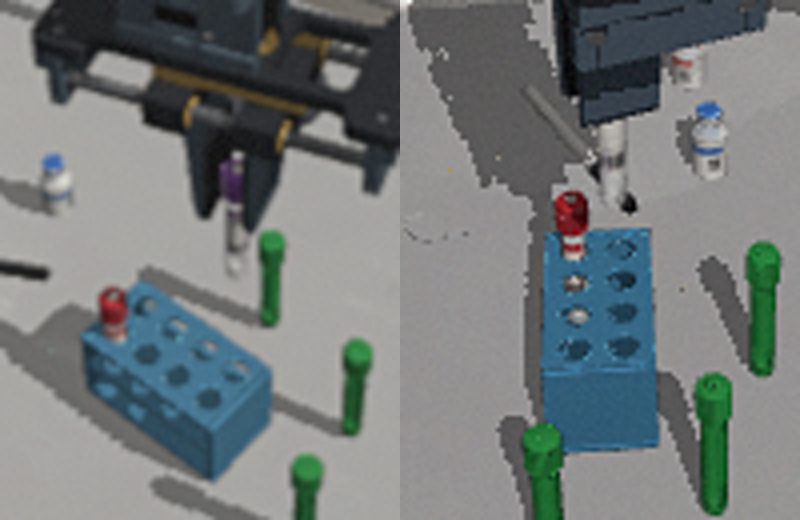

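Request:
apply_moves --pt "-1 0.004 0.012 0 0.48 -5 0" --pt "-1 0.006 0.012 0 0.48 -5 0" --pt "-1 0.008 0.012 0 0.48 -5 0" --pt "-1 0.008 0.012 0 0.48 -5 0" --pt "-1 0.008 0.012 0 0.48 -5 0"

```text
time_s: 10.3
ee_pos: [485.4, -114.6, 219.5]
ee_rot: [-179.9, -25.2, 5.5]
force: [-0.1, 1.1, 0.2]
gripper_width: 16.3
gripper_force: 15.0
```

Request:
apply_moves --pt "-1 0.01 0.01 -0.006 0.48 -5 0" --pt "-1 0.01 0.01 -0.006 0.47 -4.84 0" --pt "-1 0.0084 0.0054 -0.005 0 0 0" --pt "-1 0.004 0.002 -0.0025 0 0 0" --pt "-1 0 0 0 0 0 0"

```text
time_s: 10.72
ee_pos: [519.4, -87.6, 200.5]
ee_rot: [-180.0, -34.8, 5.7]
force: [0.3, 0.0, -0.1]
gripper_width: 16.7
gripper_force: 15.0
```

Request:
apply_moves --pt "-1 0 0 0 0 0 0" --pt "-1 0 0 0 0 0 0" --pt "-1 0 0 0 0 0 0"

```text
time_s: 10.97
ee_pos: [519.1, -88.2, 201.8]
ee_rot: [180.0, -35.0, 5.6]
force: [0.2, 0.0, -0.1]
gripper_width: 16.4
gripper_force: 15.0
```

```bash
python3 w.py w6
python3 - <<'E'
from h import *
o=[]
for c,(x,y) in dict(scene=(250,110),side=(270,120)).items():
    f=cams.grab_frame(c);save(f,c+"6");o.append(cv2.resize(cv2.imread(f"pics/{c}6.png")[y:y+120,x:x+80],None,fx=5,fy=5,interpolation=2))
cv2.imwrite("pics/z6.png",np.hstack(o))
E
```

```text
[518.69499613 -88.12916509 201.68779936] [179.96705052 -34.97078474   5.61175334] [-19.41908886   2.83936877 123.26870086  34.21684239  25.48848782
  37.52017756] 11.0667
[(array([277, 247,  15,   7,  40], dtype=int32), array([283.4, 248.8])), (array([ 261,  253,   40,   36, 1114], dtype=int32), array([280.3, 271.5]))]
```

View pics/z6.png

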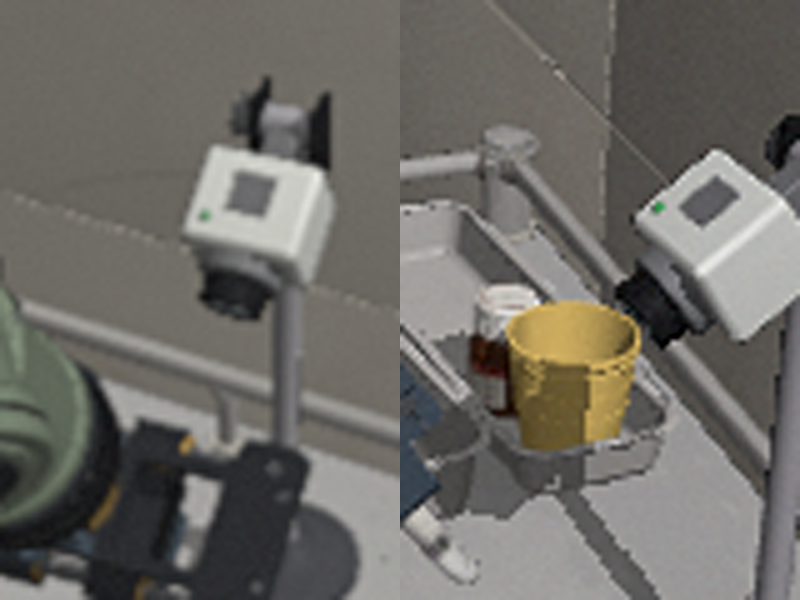

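View pics/w6.png

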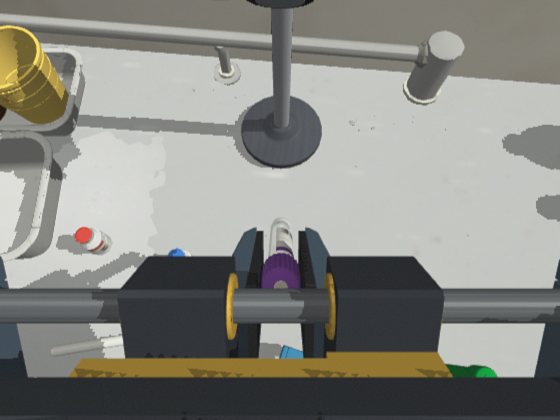

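Run:
```python
from h import *
import pickle
np.set_printoptions(precision=1,suppress=True)
F={"w6":pickle.load(open("w6.pkl","rb"))[0],"side":cams.grab_frame("side"),"scene":cams.grab_frame("scene")}
f=F["w6"];L=np.array([633.3,-76.8,246]);a,b=np.radians([5.5,35]);
d=np.array([-np.cos(b)*np.cos(a),-np.cos(b)*np.sin(a),-np.sin(b)]);u=np.array([-np.sin(b)*np.cos(a),-np.sin(b)*np.sin(a),np.cos(b)])
mid=L+120*d;y=np.cross(u,-d)
print("lens",proj(f,L),[proj(f,L+15*(np.cos(t)*y+np.sin(t)*u)) for t in np.linspace(0,2*np.pi,8)[:-1]])
print("foot circ",[proj(f,[711+45*np.cos(t),-69.3+45*np.sin(t),0]) for t in (0,np.pi/2,np.pi,-np.pi/2)])
print("tube foot/cap",{c:[proj(F[c],mid+k*u) for k in(-43,0,43)] for c in F})
im=f["color"][:16,230:330];g=im.max(2);print("dark rows",[(r,np.where(g[r]<70)[0][[0,-1]]+230) for r in range(12) if (g[r]<70).sum()>3])
```

```text
lens [282.8  -0.8] [array([249.3,  -0.8]), array([260.5,  -8.2]), array([291.1, -10.1]), array([314.2,  -4.7]), array([311.8,   3. ]), array([289.5,   7.2]), array([263.1,   5.7])]
foot circ [array([285.2,  98.5]), array([242.2, 128.6]), array([277.6, 167.8]), array([321.2, 135.3])]
tube foot/cap {'w6': [array([282. , 223.9]), array([282.2, 249.1]), array([282.5, 287.4])], 'side': [array([283.7, 234.5]), array([272.8, 223. ]), array([261.1, 210.7])], 'scene': [array([284.8, 223.5]), array([280.4, 220.1]), array([275.6, 216.5])]}
dark rows [(0, array([247, 313])), (1, array([249, 312])), (2, array([251, 310])), (3, array([253, 308])), (4, array([255, 306])), (5, array([260, 303])), (6, array([264, 298])), (7, array([271, 293])), (8, array([272, 284]))]
```

Request:
apply_moves --pt "-1 0 0.0015 0 0 0 -0.5" --pt "-1 0 0 0 0 0 0" --pt "-1 0 0 0 0 0 0" --pt "-1 0 0 0 0 0 0" --pt "-1 0 0 0 0 0 0"

```text
time_s: 11.68
ee_pos: [518.4, -86.4, 201.3]
ee_rot: [180.0, -34.9, 5.1]
force: [0.0, 0.6, -1.1]
gripper_width: 16.4
gripper_force: 15.0
```

Run:
```python
from h import *
s=status.state();print(s["ee_pos"],s["ee_rot"],np.abs(s["qvel"]).max(),s["gripper_width"],s["time_s"])
print(env.job_done())
```

```text
[518.37630167 -86.40615595 201.28301736] [179.98892491 -34.94889274   5.10726071] 0.18877495721843374 16.391022727151196 11.6833
the job is handed in; nothing more can be done
None
```

I handed the job in at 11.7 s with the arm still holding the purple-capped tube by its cap, 12 cm in front of the lens on its line of sight, cap up and tilted about 35° to match the head; my position estimates are good to roughly 2 mm and 1–2°, and no verdict came back.

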